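# Tip the dryer-ball tote over the stop strip

### The job

Slide the blue tote of dryer balls along the white deck, without lifting it, until it stands upright and square against the aluminium stop strip; let it stand there for a moment, and do not ram the strip. Then tip it over the strip onto its side so that all four balls roll out into the grey tray, easing it down all the way instead of letting it drop. Leave the tote lying there, mouth in the tray, and leave everything else on the counter as it is.

Things in the scene. Friction and masses are not known exactly. Their poses are not given: they have to be found in the camera images.
- station: Tipping station, fixed, placed differently each time. Origin at counter level, in the middle of the stop strip's face that looks at the tote; +x is the tipping direction (tote to tray), +y along the strip, z up. White deck: x -300 to 0, y -130 to 130, top at z 30 (mm).
- stop_top (a point): Middle of the aluminium stop strip's top edge: station x 0, y 0, z 40 mm, axes as the station's. The strip stands 10 above the deck, 3 thick (7 below deck level), and runs the deck's full width, 260.
- tray (a point): Centre of the grey catch tray's floor (station x 160, y 0, z 5 mm; axes as the station's). Inside, the tray reaches 150 along +-x and 135 along +-y; it starts right behind the strip, and its other three walls are 62 high.
- tote_center (a point): Centre of the open blue tote, half-way up; axes as the tote's. 120 along x, 180 along y, 150 high (mouth +z), walls and floor 4 thick. Its +x wall faces the strip. Starts upright on the deck, its middle 100 to 160 mm from the strip, up to 20 off to the side and 0.28 rad off square. Loaded 0.45 to 0.9 kg, friction on the deck 0.5 to 0.7: sliding takes 2 to 6 N.
- tote_rim (a point): Middle of the rear (-x) wall's top edge: tote x -58, y 0, 150 above the underside; axes as the tote's. Round the mouth a rolled rim, 8 high, stands 6 proud of the walls outside. The balls fill the tote to 65 above its underside, so there is 85 of free depth inside the rim.
- tote_edge (a point): Middle of the lower front edge, where the +x wall's outside meets the underside (tote x 60); axes as the tote's. Once it meets the strip, a push 40 to 60 above the deck moves the tote no farther and the force climbs steeply above the sliding force. In tipping, the tote turns over the strip's top, this edge drawing back 10 to 20.
- tote: The same tote; origin at the centre of its underside, z up through the mouth. Loaded it balances at about 45 degrees of tip and from there falls by itself unless held back (by the inside of the rear wall, say). On its side it lies with the +x wall on the strip and its mouth on the tray floor, about 105 degrees from upright.
- ball1: Green nubbed plastic dryer ball, 60 mm across, about 55 g, lying in the tote at the start. Origin at its centre.
- ball2: Orange nubbed plastic dryer ball, 60 mm across, about 55 g, lying in the tote at the start. Origin at its centre.
- ball3: Orange nubbed plastic dryer ball, 60 mm across, about 55 g, lying in the tote at the start. Origin at its centre.
- ball4: Green nubbed plastic dryer ball, 60 mm across, about 55 g, lying in the tote at the start. Origin at its centre.
- jug: Bystander: orange detergent jug with a blue cap, 235 tall (mm). Origin at the centre of its underside.
- spray: Bystander: white spray bottle with a red head, 205 tall (mm). Origin at the centre of its underside.
- stain_can: Bystander: red and silver can, 66 across, 110 tall (mm). Origin at the centre of its underside.
- peg_jar: Bystander: clear jar with a yellow lid, 96 across, 140 tall (mm). Origin at the centre of its underside.
- sheet_box: Bystander: yellow carton 110 x 65 x 120 tall, standing beside the tray (mm). Origin at the centre of its underside.
- soap_box: Bystander: small red and white carton 90 x 60 x 32, lying beside the tray (mm). Origin at the centre of its underside.
- lint_brush: Bystander: brush 200 long, lying flat (mm). Origin at the centre of its underside.
Not all that is in view belongs to the job. Leave any purple or yellow look-alike of the ball1 alone.

How it is judged (in metres and radians):
On the way, in this order (a step that is already met when the one before it is completed fails the run):
1. the tote stands upright and square against the stop strip (x of tote_edge in the frame of station above -0.006 m and angle between the x axis of tote_center and the x axis of station, either way round below 0.07 rad and angle between tote_center's own z axis and vertical below 0.06 rad and height (world z) of tote_edge below 0.035 m), for 0.3 s.
2. the tote is tipped past half-way with its lower front edge still down at the strip (angle between tote_center's own z axis and vertical above 0.9 rad and x of tote_edge in the frame of station above -0.05 m and height (world z) of tote_edge below 0.06 m).
At the end, for the whole second after the job is handed in: The tote lies on its side across the stop strip, turned 92 to 120 degrees from upright, its lower front edge within 60 mm behind and 20 mm beyond the strip and below 75 mm above the counter, at rest; all four balls are out of it (centres past its mouth), inside the tray on its floor, at rest (angle between tote_center's own z axis and vertical between 1.6 and 2.1 rad and x of tote_edge in the frame of station between -0.06 and 0.02 m and height (world z) of tote_edge below 0.075 m and linear speed of tote below 0.02 m/s and z of each of ball1, ball2, ball3, ball4 in the frame of tote_center above 0.07 m and x of ball1 in the frame of station between 0.03 and 0.31 m and y of ball1 in the frame of station between -0.135 and 0.135 m and height (world z) of each of ball1, ball2, ball3, ball4 below 0.06 m and linear speed of each of ball1, ball2, ball3, ball4 below 0.05 m/s and x of ball2 in the frame of station between 0.03 and 0.31 m and y of ball2 in the frame of station between -0.135 and 0.135 m and x of ball3 in the frame of station between 0.03 and 0.31 m and y of ball3 in the frame of station between -0.135 and 0.135 m and x of ball4 in the frame of station between 0.03 and 0.31 m and y of ball4 in the frame of station between -0.135 and 0.135 m); the robot touches nothing.
It fails at once if the tote is lifted: its lower front edge rises more than 45 mm above the deck (height (world z) of tote_edge above 0.075 m).
It fails at once if the tote drops over instead of being eased down (it turns faster than 3 rad/s) (angular speed of tote above 3 rad/s).
It fails at once if the tote is rammed or pressed into the station with more than 45 N (contact force between tote and station above 45 N).
It fails at once if a bystander is moved more than 30 mm or knocked over (distance of any of jug, spray, stain_can, peg_jar, sheet_box, soap_box, lint_brush from where it was at the start of the episode above 0.03 m or angle between any of jug, spray, stain_can, peg_jar, sheet_box, soap_box's own z axis and vertical above 0.5 rad).
It also fails if it takes over 72 s, if anything falls off the work surface, if the arm or the gripper's body presses on something with over 40 N, if the wrist force passes 120 N, or if a joint passes its speed limit or range.

### The arm

A 6-joint arm with a two-finger parallel gripper is mounted at the origin on the work surface. World frame = base frame: x ahead of the robot, y to its left, z up, the work surface at z = 0. Lengths are in mm, angles in rad, forces in N, time in s.
With the tool pointing down it reaches from about 300 to 775 mm from the base axis. Payload 14.6 kg.
Tool frame: the origin (TCP) lies midway between the tips of the shut fingers; the grasp point (between the pads) lies 19 mm behind it; z points along the fingers, y is the line along which they close (so a half turn about z gives the same grasp; the last joint's range is limited). The gripper opens to 94 mm and grips with 3 to 60 N. Pads are 16 mm wide; open, the fingers measure 119 mm over their backs; the gripper's body (75 mm by 177 mm) begins 78 mm behind the grasp point.
Start: joints at [-1.186, 0.3, 1.521, -0, 1.321, -0.067], TCP at [240.114, -494.808, 205.446] pointing down, gripper open.
Joint ranges: [-3.03, 3.03], [-0.79, 2.21], [0.23, 2.52], [-1.04, 4.18], [0, 3.07], [-2.55, 2.55]. Speed limits (rad/s): [2.22, 2.22, 2.57, 3.14, 3.14, 3.14].

### API

Orientations are given as [roll, pitch, yaw] about the fixed x, y, z axes, in that order (R = Rz(yaw) Ry(pitch) Rx(roll)).
In Python, from cell import manip, camera gives the robot as it stands.
- The arm moves only by the tool move_arm, never from a script. Its arguments are lists of equal length, an entry for each row: "dp": the shift along the world's x, y, z in mm, a list of three; "rotation": the turn, a rotation vector about the world's x, y, z in rad, a list of three; "hand": the opening, from 0 (shut) to 1 (fully open). A call has 1 to 10 rows; each row shifts and turns the commanded pose from where the row before left it; what a row does not reach is not made up. A row lasts 1/8 s, in which the tool goes at most 62.5 mm and 10.7 degrees, less where a joint would pass 70% of its speed; a pose out of reach is approached as far as the arm can. A call with a gripper value outside its range is refused whole. The fingers move at their own pace and stop on an object; "newtons" is the grip in N (left out, the last holds). Time passes only in rows, so rows that do not move let the fingers close. It gives the time, the measured TCP pose, the force, the opening and the grip force at its end, in the units of the state.
- manip.read_state(): the state, without advancing time (a new reading comes with each control period).
- camera(name): name is "scene" or "top"; returns a dict with "image" (420x560x3 uint8, red, green, blue), "fx", "fy", "cx", "cy" (pixels), "R" (3x3) and "t" (3): a world point X has camera coordinates R X + t. Camera axes: x right, y down, z forward; pixel columns grow to the right and rows downward; lengths in mm; the calibration is good to about 2 mm. A picture is of the moment at which its call begins. There is no depth.
- manip.sign_off(): hands the job in; it is judged then, once.
The state is a dict: "clock": time; "joints": joint angles; "qd": joint speeds; "effort": joint torques, N m; "eef_pos": TCP position; "eef_rot": TCP orientation; "wrist_force": force on the tool from outside, world axes, zero at the start; "moment": the same for the moment, N m; "finger_gap": finger opening in mm; "finger_force": force on a finger pad.
Only numpy, scipy, OpenCV 4.12 (cv2) and the standard library are available. Lean on these libraries where they do the work, as an engineer would, in place of code of your own. Each camera call takes 0.05 s, during which the arm holds its last target. There are 200 camera calls.

## Working session

There is one attempt and no reset: what is moved stays moved. The work goes in short steps, Python scripts to look and compute and a tool call to move; the robot and the scene stay as the last step left them, time stands still between calls to the robot, and variables do not carry over. Pictures are saved under pics/ and viewed, at most 10 in all, crops included, and the job is handed in when it is done.

Besides the shell and the picture viewer there is one more tool, called after "Request:" as name(argument=value, ...), one argument or row to a line, values as JSON. move_arm: Moves the arm, as the interface text tells. Its arguments: {"type":"object","properties":{"dp":{"type":"array","items":{"type":"array","items":{"type":"number"}}},"rotation":{"type":"array","items":{"type":"array","items":{"type":"number"}}},"hand":{"type":"array","items":{"type":"number"}},"newtons":{"type":"number"}},"required":["dp","rotation","hand"]}

```bash
ls; mkdir -p pics
python3 - <<'E'
from cell import manip,camera
import cv2,pickle
d={n:camera(n) for n in("scene","top")}
pickle.dump(d,open('cam0.pkl','wb'))
for n in d: cv2.imwrite(f'pics/{n}0.png',d[n]["image"][:,:,::-1]); print(n,d[n]["fx"],d[n]["cx"],d[n]["cy"],d[n]["R"],d[n]["t"])
s=manip.read_state(); print(s)
E
```

```text
pics
scene 530.2242309565257 278.70252316758655 213.038772639601 [[ 0.48052743  0.87673271  0.02081228]
 [ 0.60820336 -0.3160645  -0.72814277]
 [-0.63180856  0.36255068 -0.68510944]] [-263.03647576 -256.04148056 2351.18403814]
top 540.052679924906 278.37466688838697 217.57435561122097 [[ 0.01794965 -0.99969532 -0.01694359]
 [-0.9914933  -0.0156123  -0.12921803]
 [ 0.12891413  0.01911888 -0.99147144]] [   8.21481647  539.49389747 1567.09596982]
{'clock': 0.1, 'joints': array([-1.18561192e+00,  3.00391120e-01,  1.52151711e+00, -1.15947538e-05,
        1.32071993e+00, -6.65767977e-02]), 'qd': array([-0.0008319 , -0.0027417 , -0.00011491, -0.00100026,  0.00076406,
       -0.002422  ]), 'effort': array([ 1.16150084e-03, -5.32644260e+01, -3.53281546e+01,  7.09568267e-02,
        2.34990043e-02, -6.81066263e-05]), 'eef_pos': array([ 240.01841908, -494.59741711,  204.95726838]), 'eef_rot': array([-3.14055869e+00, -5.76837521e-05,  4.51764054e-01]), 'wrist_force': array([0.14880819, 0.68960318, 1.03316987]), 'moment': array([ 0.00341929, -0.00677184,  0.00993708]), 'finger_force': 0.0, 'finger_gap': 94.28579764274929}
```

View pics/scene0.png

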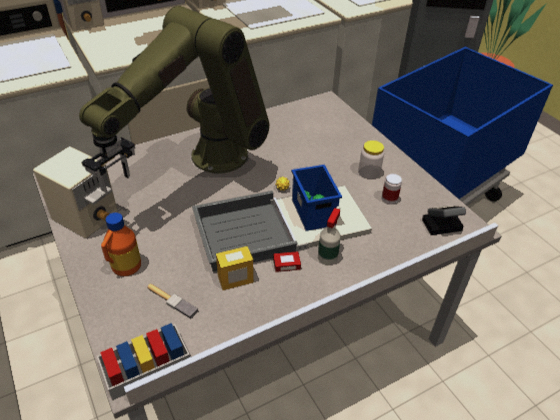

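View pics/top0.png

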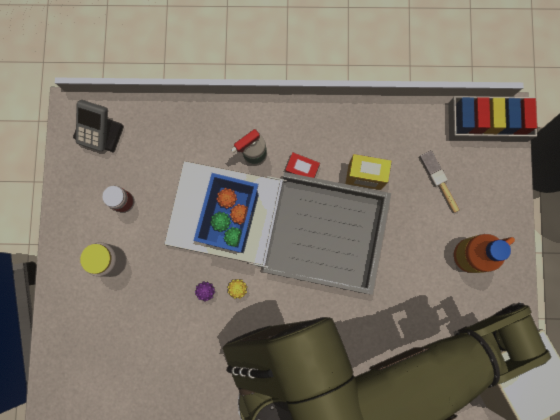

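The scene view shows the blue tote on the white deck, with the tray at about (245,230). In the top view the tote is at about (227,213), the deck spans (168–283, 163–265), and the tray is at (328,235). Tipping goes toward image right, roughly world -y. The spray bottle at (252,150) is close to the deck edge.

```bash
cat > h.py <<'E'
import numpy as np,cv2
def ray(c,uv,z):
    uv=np.atleast_2d(uv).astype(float)
    d=np.c_[(uv[:,0]-c["cx"])/c["fx"],(uv[:,1]-c["cy"])/c["fy"],np.ones(len(uv))]@c["R"]
    o=-c["R"].T@c["t"]
    return o+d*((z-o[2])/d[:,2])[:,None]
def proj(c,X):
    p=np.atleast_2d(X)@c["R"].T+c["t"]; return np.c_[c["fx"]*p[:,0]/p[:,2]+c["cx"],c["fy"]*p[:,1]/p[:,2]+c["cy"]]
def biggest(m):
    m=cv2.morphologyEx(m.astype(np.uint8),cv2.MORPH_CLOSE,np.ones((3,3)))
    return max(cv2.findContours(m,0,1)[0],key=cv2.contourArea)[:,0,:]
def rect(c,cnt,z):
    P=ray(c,cnt,z)[:,:2].astype(np.float32); r=cv2.minAreaRect(P); return r,cv2.boxPoints(r)
def hsv(c): return cv2.cvtColor(c["image"],cv2.COLOR_RGB2HSV)
def tote(c):
    h=hsv(c); m=(h[...,0]>105)&(h[...,0]<130)&(h[...,1]>140)&(h[...,2]>50)
    m[:120]=0; m[:,:150]=0; m[:,400:]=0; return biggest(m)
E
python3 - <<'E'
import pickle; from h import *
c=pickle.load(open('cam0.pkl','rb'))["top"]; h=hsv(c)
print(h[220,175],h[250,250],h[240,330],h[183,215], h[120,100],h[222,276],h[230,266])
m=(h[...,2]>150)&(h[...,1]<60); m[:150]=0;m[280:]=0;m[:,:150]=0;m[:,300:]=0
d=biggest(m); print("deck",rect(c,d,30))
t=tote(c); print("tote",rect(c,t,180),cv2.boundingRect(t))
v=c["image"].copy(); cv2.drawContours(v,[d[:,None]],-1,(255,0,0),1);cv2.drawContours(v,[t[:,None]],-1,(0,255,0),1)
cv2.imwrite('pics/a.png',cv2.resize(v[130:300,150:400],None,fx=3.2,fy=3.2,interpolation=0)[:,:,::-1])
E
```

```text
[ 30   1 174] [ 30  22 173] [ 18  22 118] [112  91  53] [20 31 50] [ 19  20 104] [120   6 178]
deck (((569.6009521484375, 179.61647033691406), (326.9612731933594, 292.69482421875), 78.44737243652344), array([[393.47845 ,  48.75647 ],
       [680.2436  ,  -9.860931],
       [745.72345 , 310.47647 ],
       [458.9583  , 369.09387 ]], dtype=float32))
tote (((533.1812133789062, 155.9752655029297), (129.99609375, 188.25491333007812), 76.97663879394531), array([[426.8277 , 113.86055],
       [610.24036,  71.43761],
       [639.5347 , 198.08998],
       [456.12207, 240.51292]], dtype=float32)) (195, 174, 62, 78)
```

View pics/a.png

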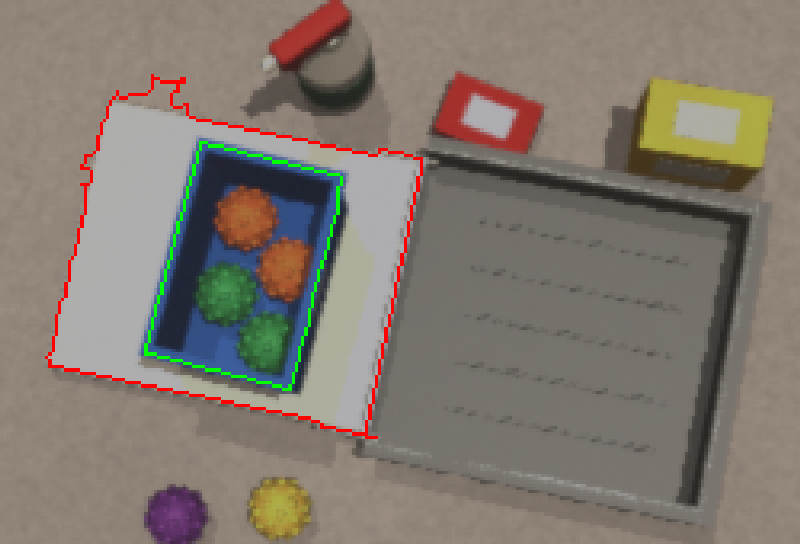

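The crop shows the tote contour fitting well. The deck mask bleeds at top left, so I'll take the deck corners by eye from the crop: (113,101), (423,157), (371,436), (50,364).

Run:
```python
import pickle; from h import *
c=pickle.load(open('cam0.pkl','rb'))["top"]
uv=lambda a:np.array(a)/3.2+[150,130]-.35
A=ray(c,uv([[423,157],[371,436]]),40)[:,:2]; B=ray(c,uv([[113,101],[50,364]]),30)[:,:2]
print(A,B,np.linalg.norm(A[0]-A[1]),np.linalg.norm(B[0]-B[1]))
y=A[0]-A[1]; print("angle from strip",np.arctan2(y[1],y[0])-np.pi/2,"side angles",[np.arctan2(*(A[i]-B[i])[::-1]) for i in(0,1)])
# edges lines fit of sides from tray too: tray outer corners z=62
T=ray(c,uv([[768,207],[705,522]]),62)[:,:2]; print("tray far",T, np.arctan2(*(T[0]-T[1])[::-1])-np.pi/2)
print("mid",A.mean(0), "lengths",np.linalg.norm(A-B,axis=1))
for n,u,z in[("spray",(252,152),100),("soap",(303,166),32),("sheet",(370,170),120)]: print(n,ray(c,u,z))
```

```text
[[655.77264204   8.97356629]
 [395.54545734  52.0498424 ]] [[707.46892175 303.18918117]
 [457.35837806 351.73647088]] 263.7683703948283 254.7785772090222
angle from strip -1.7348421097607876 side angles [np.float64(-1.7447296717372294), np.float64(-1.7742023887062786)]
tray far [[ 609.37202962 -307.19430113]
 [ 323.32041225 -248.70992716]] -1.772470809149226
mid [525.65904969  30.51170435] lengths [298.72283705 305.99495495]
spray [[720.95836382  95.80960224 100.        ]]
soap [[697.24277043 -53.88988568  32.        ]]
sheet [[ 668.19031675 -241.41739462  120.        ]]
```

Request:
move_arm(
  dp=[
    [20, 48, 30],
    [22, 53, 20],
    [22, 53, 20],
    [22, 53, 20],
    [22, 53, 15],
    [22, 54, 10],
    [22, 54, 0],
    [22, 54, 0],
    [22, 54, 0],
    [22, 54, 0],
  ],
  rotation=[
    [0, 0, 0.178],
    [0, 0, 0.178],
    [0, 0, 0.178],
    [0, 0, 0.178],
    [0, 0, 0.178],
    [0, 0, 0.178],
    [0, 0, 0.178],
    [0, 0, 0.178],
    [0, 0, 0.178],
    [0, 0, 0.178],
  ],
  hand=[0, 0, 0, 0, 0, 0, 0, 0, 0, 0],
  newtons=10,
)

```text
clock: 1.35
eef_pos: [458.4, 37.2, 320.4]
eef_rot: [-3.142, 0.0, 2.238]
wrist_force: [0.5, -1.4, 1.0]
finger_gap: 0.6
finger_force: 0.0
```

Request:
move_arm(
  dp=[
    [20, 48, 0],
    [20, 48, 0],
    [20, 48, 0],
    [20, 48, 0],
    [14, 28, 0],
    [0, 0, 0],
    [0, 0, 0],
    [0, 0, 0],
  ],
  rotation=[
    [0, 0, 0.178],
    [0, 0, 0.178],
    [0, 0, 0.178],
    [0, 0, 0.178],
    [0, 0, 0],
    [-0.172, 0.033, 0],
    [-0.172, 0.033, 0],
    [0, 0, 0],
  ],
  hand=[0, 0, 0, 0, 0, 0, 0, 0],
)

```text
clock: 2.35
eef_pos: [551.8, 256.9, 318.0]
eef_rot: [-2.788, -0.0, 2.947]
wrist_force: [0.2, -0.1, -0.5]
finger_gap: 0.3
finger_force: 0.0
```

```bash
cat > st.py <<'E'
from cell import manip; import numpy as np
from scipy.spatial.transform import Rotation as Ro
s=manip.read_state(); y=-1.759; ex=np.array([np.cos(y),np.sin(y),0]); ey=np.array([-np.sin(y),np.cos(y),0])
d=s["eef_pos"]-[526,33,0]; R=Ro.from_euler('xyz',s["eef_rot"]).as_matrix()
print("st xyz",d@ex,d@ey,d[2],"phi",np.arctan2(-R[:,2]@ex,-R[2,2]),"side",R[:,2]@ey,"tooly.ex",R[:,1]@ex,R[:,1]@ey)
print("q",s["joints"].round(3),"F st",s["wrist_force"]@ex,s["wrist_force"]@ey,s["wrist_force"][2],"t",s["clock"],"gap",s["finger_gap"])
E
python3 st.py
```

```text
st xyz -224.79305186984317 -16.515319843633606 318.00420672772447 phi -0.3531312050192706 side -0.0024471330580341905 tooly.ex -0.9382728446526063 0.005940164627071845
q [ 0.494  0.54   0.969 -0.281  1.852 -0.931] F st 0.02941568501403129 0.19778054065729386 -0.5031759610479285 t 2.35 gap 0.2751995848707721
```

Request:
move_arm(
  dp=[
    [0, 0, -45],
    [0, 0, -55],
    [0, 0, -55],
    [0, 0, -50],
    [0, 0, -25],
    [0, 0, -10],
    [-1, -5, 0],
    [-1, -5, 0],
    [-1, -5, 0],
    [-1, -5, 0],
  ],
  rotation=[
    [0, 0, 0],
    [0, 0, 0],
    [0, 0, 0],
    [0, 0, 0],
    [0, 0, 0],
    [0, 0, 0],
    [0, 0, 0],
    [0, 0, 0],
    [0, 0, 0],
    [0, 0, 0],
  ],
  hand=[0, 0, 0, 0, 0, 0, 0, 0, 0, 0],
)

```text
clock: 3.6
eef_pos: [548.2, 234.9, 81.0]
eef_rot: [-2.792, 0.004, 2.944]
wrist_force: [0.3, 1.0, 0.4]
finger_gap: 0.6
finger_force: 0.0
```

```bash
python3 st.py
python3 - <<'E'
from cell import camera; from h import *; import pickle
c=camera("top"); pickle.dump(c,open('c1.pkl','wb')); s=camera("scene")
print(rect(c,tote(c),180)); v=np.hstack([c["image"][130:300,150:350],s["image"][130:300,230:430]])
cv2.imwrite('pics/b.png',cv2.resize(v,None,fx=2,fy=2)[:,:,::-1])
E
```

```text
st xyz -202.49320465503496 -15.94858134978346 81.00261256151784 phi -0.34962785043219763 side 0.0001270439115258499 tooly.ex -0.9394549044828174 0.00987210120046085
q [ 0.467  0.661  1.333 -0.281  1.374 -0.819] F st -1.0383690011478814 0.07730435999583248 0.39294423614324947 t 3.6 gap 0.5654700192584035
(((533.0523681640625, 156.7227325439453), (131.4871826171875, 188.8604278564453), 77.11402130126953), array([[426.3387  , 113.69388 ],
       [610.4429  ,  71.575806],
       [639.766   , 199.75159 ],
       [455.66187 , 241.86966 ]], dtype=float32))
```

View pics/b.png

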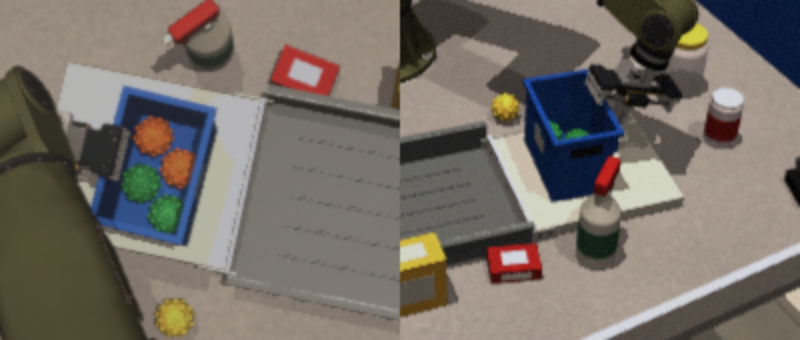

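Request:
move_arm(
  dp=[
    [-0.9, -4.9, 0],
    [-0.9, -4.9, 0],
    [-0.9, -4.9, 0],
    [-0.9, -4.9, 0],
    [-0.9, -4.9, 0],
    [-0.9, -4.9, 0],
    [-0.9, -4.9, 0],
    [-0.9, -4.9, 0],
    [-0.9, -4.9, 0],
    [-0.9, -4.9, 0],
  ],
  rotation=[
    [0, 0, 0],
    [0, 0, 0],
    [0, 0, 0],
    [0, 0, 0],
    [0, 0, 0],
    [0, 0, 0],
    [0, 0, 0],
    [0, 0, 0],
    [0, 0, 0],
    [0, 0, 0],
  ],
  hand=[0, 0, 0, 0, 0, 0, 0, 0, 0, 0],
)

```text
clock: 4.95
eef_pos: [539.0, 185.9, 80.4]
eef_rot: [-2.791, 0.003, 2.944]
wrist_force: [0.7, 2.8, -2.1]
finger_gap: 0.2
finger_force: 1.5
```

```bash
python3 st.py
python3 - <<'E'
from cell import camera; from h import *
c=camera("top")
print(rect(c,tote(c),180))
E
```

```text
st xyz -152.59108357871477 -15.800574431774992 80.43299507344636 phi -0.3503233254945191 side -0.0005254237020251178 tooly.ex -0.9392175231130403 0.009519179393306976
q [ 0.403  0.598  1.437 -0.298  1.319 -0.864] F st -2.8670554977418887 0.18337744483503288 -2.0744155150175363 t 4.95 gap 0.24818816494819343
(((526.716064453125, 117.27020263671875), (130.84506225585938, 188.9608154296875), 77.89501953125), array([[420.6171 ,  73.11522],
       [605.37634,  33.48946],
       [632.81506, 161.42519],
       [448.0558 , 201.05095]], dtype=float32))
```

Request:
move_arm(
  dp=[
    [-0.8, -3.9, 0],
    [-0.8, -3.9, 0],
    [-0.6, -2.9, 0],
    [-0.4, -2, 0],
    [-0.3, -1.5, 0],
    [-0.2, -1, 0],
  ],
  rotation=[
    [0, 0, 0],
    [0, 0, 0],
    [0, 0, 0],
    [0, 0, 0],
    [0, 0, 0],
    [0, 0, 0],
  ],
  hand=[0, 0, 0, 0, 0, 0],
)

```text
clock: 5.75
eef_pos: [536.0, 170.9, 80.4]
eef_rot: [-2.791, 0.003, 2.944]
wrist_force: [-0.3, 2.6, -0.6]
finger_gap: 0.5
finger_force: 1.5
```

Request:
move_arm(
  dp=[
    [-0.3, -1.5, 0],
    [-0.3, -1.5, 0],
    [-0.2, -1, 0],
    [0, 0, 0],
  ],
  rotation=[
    [0, 0, 0],
    [0, 0, 0],
    [0, 0, 0],
    [0, 0, 0],
  ],
  hand=[0, 0, 0, 0],
)

```text
clock: 6.25
eef_pos: [534.7, 168.4, 80.7]
eef_rot: [-2.794, 0.002, 2.945]
wrist_force: [-4.4, 12.7, 2.9]
finger_gap: 0.4
finger_force: 5.9
```

```bash
python3 st.py
python3 - <<'E'
from cell import camera; from h import *
c=camera("top")
r,b=rect(c,tote(c),180); print(r,b); e=b[1]-b[0]; print(np.arctan2(e[1],e[0])-np.pi/2)
E
```

```text
st xyz -134.66916430187675 -16.745932126569038 80.69730083782632 phi -0.34809044580140697 side -0.0010224186964401414 tooly.ex -0.9399847996914216 0.008974017909792877
q [ 0.379  0.574  1.475 -0.303  1.298 -0.883] F st -11.686493010785949 -6.74011461506731 2.868003191910837 t 6.25 gap 0.3670318193260798
((523.19287109375, 99.86290740966797), (129.80172729492188, 188.8254852294922), 78.57673645019531) [[417.7964    54.94663 ]
 [602.8814    17.548725]
 [628.58936  144.77919 ]
 [443.50433  182.1771  ]]
-1.77017
```

Request:
move_arm(
  dp=[
    [-0.1, -0.7, 0],
    [0, 0, 0],
    [0, 0, 0],
    [0, 0, 0],
  ],
  rotation=[
    [0, 0, 0],
    [0, 0, 0],
    [0, 0, 0],
    [0, 0, 0],
  ],
  hand=[0, 0, 0, 0],
)

```text
clock: 6.8
eef_pos: [534.6, 168.2, 80.8]
eef_rot: [-2.794, 0.002, 2.945]
wrist_force: [-5.0, 15.7, 4.4]
finger_gap: 0.6
finger_force: 7.3
```

```bash
python3 st.py
python3 - <<'E'
from cell import camera; from h import *
c=camera("top")
r,b=rect(c,tote(c),180); print(r); e=b[1]-b[0]; print(np.arctan2(e[1],e[0])-np.pi/2)
cv2.imwrite('pics/c.png',cv2.resize(c["image"][130:300,150:350],None,fx=3,fy=3,interpolation=2)[:,:,::-1])
E
```

```text
st xyz -134.37832476736492 -16.84303128890831 80.7949800867358 phi -0.3474383301670849 side -0.0010157261526762581 tooly.ex -0.9402082499425577 0.008837067239473676
q [ 0.378  0.573  1.476 -0.302  1.298 -0.883] F st -14.52841924323368 -7.887411013126412 4.365627730713971 t 6.8 gap 0.5728177356545338
((523.1861572265625, 99.870361328125), (129.87356567382812, 188.78964233398438), 78.78509521484375)
-1.7665334
```

View pics/c.png

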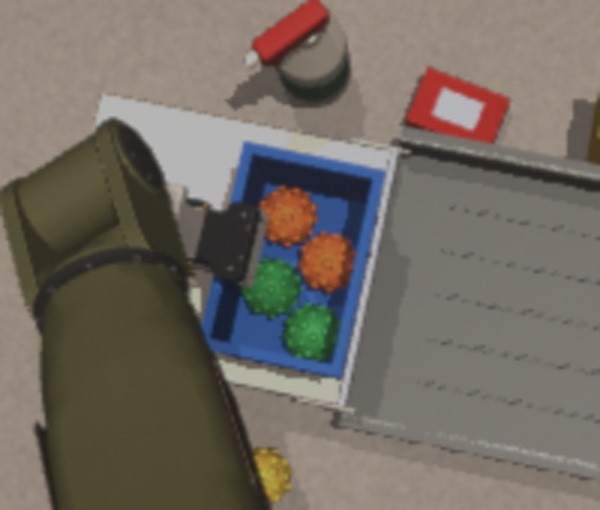

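The tote stands square against the strip, rim spanning about (205–385, 145–375) in the crop. Next I back off, raise, go upright and straddle the rear wall.

Request:
move_arm(
  dp=[
    [2, 10, 0],
    [4, 20, 0],
    [2, 10, 20],
    [0, 0, 50],
    [0, 0, 50],
    [0, 0, 40],
    [-3, -20, 5],
    [-4, -28, 0],
    [0, 0, 0],
    [0, 0, 0],
  ],
  rotation=[
    [0, 0, 0],
    [0, 0, 0],
    [0, 0, 0],
    [0.114, -0.022, 0],
    [0.114, -0.022, 0],
    [0.113, -0.022, 0],
    [0, 0, 0],
    [0, 0, 0],
    [0, 0, 0],
    [0, 0, 0],
  ],
  hand=[0, 0, 0, 0.2, 0.48, 0.48, 0.48, 0.48, 0.48, 0.48],
)

```text
clock: 8.1
eef_pos: [536.0, 158.5, 244.7]
eef_rot: [-3.137, -0.001, 2.944]
wrist_force: [0.8, -0.4, -0.5]
finger_gap: 45.0
finger_force: 0.0
```

```bash
sed -i 's/y=-1.759/y=-1.766/; s/\[526,33,0\]/[511.6,41,0]/' st.py; python3 st.py
python3 - <<'E'
from cell import camera; from h import *
c=camera("top");s=camera("scene")
r,b=rect(c,tote(c),180); print(r)
v=np.hstack([c["image"][130:300,150:350],s["image"][130:300,230:430]])
cv2.imwrite('pics/d.png',cv2.resize(v,None,fx=2,fy=2)[:,:,::-1])
E
```

```text
st xyz -119.97856852920017 1.1380641116195072 244.6627828694176 phi -0.004137205241632924 side -0.0006912725779983627 tooly.ex -0.9999876164942378 0.002763116214274493
q [ 0.224  0.295  1.437 -0.004  1.413 -1.149] F st 0.22721922754368712 0.8326462657772535 -0.5425365725487101 t 8.1 gap 45.000388662249975
((521.7015380859375, 92.72803497314453), (114.94308471679688, 188.91461181640625), 79.37041473388672)
```

View pics/d.png

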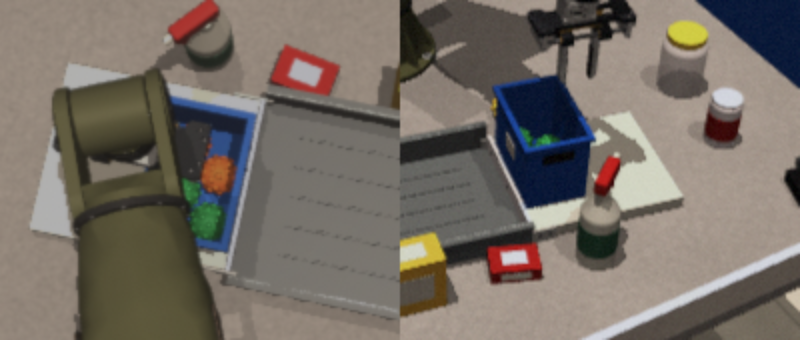

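Request:
move_arm(
  dp=[
    [0, 0, -30],
    [0, 0, -30],
    [0, 0, -20],
    [0, 0, -5],
    [0, 0, 0],
  ],
  rotation=[
    [0, 0, 0],
    [0, 0, 0],
    [0, 0, 0],
    [0, 0, 0],
    [0, 0, 0],
  ],
  hand=[0.48, 0.48, 0.48, 0.48, 0.36],
)

```text
clock: 8.82
eef_pos: [536.3, 158.6, 160.7]
eef_rot: [-3.139, 0.001, 2.944]
wrist_force: [0.2, -0.5, 0.3]
finger_gap: 38.5
finger_force: 0.0
```

```bash
cat > plan.py <<'E'
import numpy as np
ex=np.array([-.194,-.981]); O=np.array([511.6,41])
def tcp(t):
    t=np.radians(t); s=min(10/max(np.cos(t),.1),20); f=.55*t; a=t-f
    E=np.array([-s*np.sin(t),40-s*np.cos(t)]); 
    Rm=E+150*np.array([np.sin(t),np.cos(t)])+121*np.array([-np.cos(t),np.sin(t)])
    fd=np.array([-np.sin(f),-np.cos(f)]); lat=np.array([np.cos(f),-np.sin(f)])
    return Rm+20*fd-10*np.tan(a)*lat,f
for t in range(0,110,5):
    p,f=tcp(t); w=O+p[0]*ex; print(t,p.round(),"world",w.round(1),p[1].round(1),"phi",f.round(3))
E
python3 plan.py; python3 st.py
```

```text
0 [-121.  160.] world [535.1 159.7] 160.0 phi 0.0
5 [-110.  170.] world [532.9 148.6] 170.0 phi 0.048
10 [-98. 179.] world [530.5 136.7] 178.9 phi 0.096
15 [-85. 187.] world [528.  124.2] 186.6 phi 0.144
20 [-71. 193.] world [525.5 111.1] 193.0 phi 0.192
25 [-58. 198.] world [522.8  97.5] 198.1 phi 0.24
30 [-44. 202.] world [520.   83.7] 201.9 phi 0.288
35 [-29. 204.] world [517.3  69.8] 204.3 phi 0.336
40 [-15. 205.] world [514.5  55.9] 205.4 phi 0.384
45 [ -1. 205.] world [511.8  42.2] 205.0 phi 0.432
50 [ 12. 203.] world [509.2  28.9] 203.3 phi 0.48
55 [ 25. 200.] world [506.7  16.3] 200.2 phi 0.528
60 [ 37. 196.] world [504.4   4.8] 195.8 phi 0.576
65 [ 50. 192.] world [501.8  -8.5] 191.6 phi 0.624
70 [ 64. 186.] world [499.3 -21.3] 186.3 phi 0.672
75 [ 76. 180.] world [496.8 -33.6] 179.9 phi 0.72
80 [ 88. 172.] world [494.5 -45.2] 172.4 phi 0.768
85 [ 99. 164.] world [492.4 -56.1] 163.9 phi 0.816
90 [109. 155.] world [490.4 -66.2] 154.5 phi 0.864
95 [119. 144.] world [488.6 -75.3] 144.3 phi 0.912
100 [127. 133.] world [487.  -83.5] 133.3 phi 0.96
105 [134. 122.] world [485.6 -90.7] 121.7 phi 1.008
st xyz -120.16760587211651 1.3681455786635246 160.7099760570531 phi -0.0030312250077176193 side 0.0006621750600221946 tooly.ex -0.9999929030864964 0.002239310838695181
q [ 0.224  0.36   1.548 -0.003  1.234 -1.149] F st 0.4485182936726552 0.3198248256997843 0.2644663403770706 t 8.825 gap 38.51113925418062
```

Request:
move_arm(
  dp=[
    [-1.1, -5.5, 5],
    [-1.1, -5.5, 5],
    [-1.2, -6, 4.5],
    [-1.2, -6, 4.5],
    [-1.2, -6.2, 3.8],
    [-1.2, -6.2, 3.8],
    [-1.3, -6.6, 3.2],
    [-1.3, -6.6, 3.2],
  ],
  rotation=[
    [0.0235, -0.0047, 0],
    [0.0235, -0.0047, 0],
    [0.0235, -0.0047, 0],
    [0.0235, -0.0047, 0],
    [0.0235, -0.0047, 0],
    [0.0235, -0.0047, 0],
    [0.0235, -0.0047, 0],
    [0.0235, -0.0047, 0],
  ],
  hand=[0.32, 0.32, 0.32, 0.32, 0.32, 0.32, 0.32, 0.32],
)

```text
clock: 9.82
eef_pos: [526.8, 109.3, 194.4]
eef_rot: [2.95, 0.002, 2.943]
wrist_force: [0.8, 4.2, 4.7]
finger_gap: 30.3
finger_force: 2.3
```

```bash
python3 st.py
python3 - <<'E'
from cell import camera; from h import *
s=camera("scene");c=camera("top")
v=np.hstack([c["image"][130:300,150:350],s["image"][130:300,230:430]])
cv2.imwrite('pics/e.png',cv2.resize(v,None,fx=2,fy=2)[:,:,::-1])
E
```

```text
st xyz -69.9663485957472 1.6515443353461619 194.42118798175233 phi 0.19114174788994262 side 0.002687748775133467 tooly.ex -0.9817834442656279 0.0025590904454587983
q [ 0.043  0.246  1.628  0.197  1.226 -1.392] F st -4.267071600022414 -0.032523866227170385 4.661450025551496 t 9.825 gap 30.290279631171934
```

View pics/e.png

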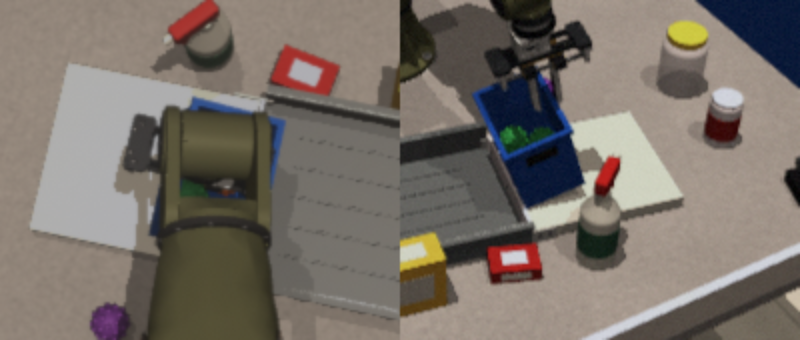

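The pair view shows the tote tipping about 17°, straddled by the fingers, its lower edge still at the strip. Continuing.

Request:
move_arm(
  dp=[
    [-1.3, -6.8, 2.5],
    [-1.3, -6.8, 2.5],
    [-1.4, -6.9, 1.9],
    [-1.4, -6.9, 1.9],
    [-1.4, -6.9, 1.2],
    [-1.4, -6.9, 1.2],
    [-1.4, -6.9, 0.6],
    [-1.4, -6.9, 0.6],
  ],
  rotation=[
    [0.0235, -0.0047, 0],
    [0.0235, -0.0047, 0],
    [0.0235, -0.0047, 0],
    [0.0235, -0.0047, 0],
    [0.0235, -0.0047, 0],
    [0.0235, -0.0047, 0],
    [0.0235, -0.0047, 0],
    [0.0235, -0.0047, 0],
  ],
  hand=[0.32, 0.32, 0.32, 0.32, 0.32, 0.32, 0.32, 0.32],
)

```text
clock: 10.92
eef_pos: [515.3, 54.2, 205.7]
eef_rot: [2.76, 0.0, 2.944]
wrist_force: [1.1, 1.5, 2.1]
finger_gap: 29.7
finger_force: 0.7
```

Request:
move_arm(
  dp=[
    [-0.9, -4.6, -0.1],
    [-0.9, -4.6, -0.1],
    [-0.9, -4.6, -0.1],
    [-0.9, -4.4, -0.6],
    [-0.9, -4.4, -0.6],
    [-0.9, -4.4, -0.6],
    [-0.8, -4.2, -1],
    [-0.8, -4.2, -1],
    [-0.8, -4.2, -1],
  ],
  rotation=[
    [0.0157, -0.0031, 0],
    [0.0157, -0.0031, 0],
    [0.0157, -0.0031, 0],
    [0.0157, -0.0031, 0],
    [0.0157, -0.0031, 0],
    [0.0157, -0.0031, 0],
    [0.0157, -0.0031, 0],
    [0.0157, -0.0031, 0],
    [0.0157, -0.0031, 0],
  ],
  hand=[0.32, 0.32, 0.32, 0.32, 0.32, 0.32, 0.32, 0.32, 0.32],
)

```text
clock: 12.05
eef_pos: [507.6, 14.8, 200.6]
eef_rot: [2.616, -0.0, 2.944]
wrist_force: [0.4, -0.1, 1.0]
finger_gap: 30.1
finger_force: 0.3
```

```bash
python3 st.py
python3 - <<'E'
from cell import camera; from h import *
s=camera("scene");c=camera("top")
v=np.hstack([c["image"][130:300,150:350],s["image"][130:300,230:430]])
cv2.imwrite('pics/f.png',cv2.resize(v,None,fx=2,fy=2)[:,:,::-1])
E
```

```text
st xyz 26.476369317556184 1.1971558306233232 200.64107988933108 phi 0.5255709200347368 side 0.0013079242544203579 tooly.ex -0.865033150897858 0.0025539834215876976
q [-0.315  0.218  1.724  0.542  1.308 -1.861] F st 0.053620988113488866 0.3905215488367605 0.9942513900303749 t 12.05 gap 30.053263943537782
```

View pics/f.png

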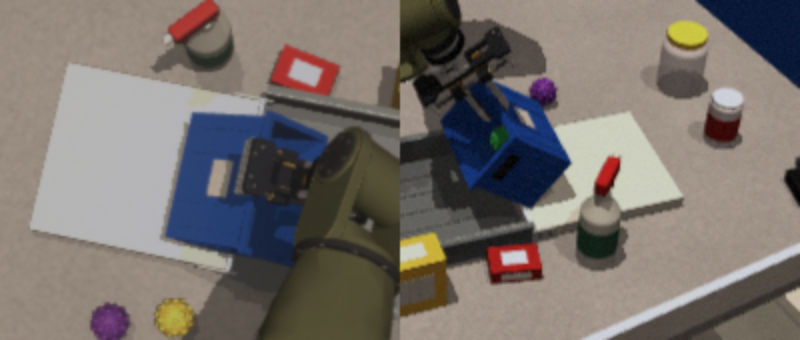

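The tote is now past 50° with its edge still at the strip. j6 is heading for its limit, so I'll replan the easing-down with less tilt and a wider gap.

```bash
cat > plan2.py <<'E'
import numpy as np
ex=np.array([-.194,-.981]); O=np.array([511.6,41]); prev=np.array([507.6,14.8,200.6])
for T in range(55,111,5):
    t=np.radians(T); s=min(10/max(np.cos(t),.1),20); f=.528+.272*(T-55)/50; g=min(30+(T-55),60); d=20
    E=np.array([-s*np.sin(t),40-s*np.cos(t)])
    C=E+150*np.array([np.sin(t),np.cos(t)])+116*np.array([-np.cos(t),np.sin(t)])
    fd=np.array([-np.sin(f),-np.cos(f)]); lat=np.array([np.cos(f),-np.sin(f)])
    p=C+d*fd-g/2*lat; w=np.r_[O+p[0]*ex,p[1]]; print(T,w.round(1),(w-prev).round(1),"phi",round(f,3),"hand",round(g/94,2),"need",round(d*np.tan(t-f)+10/np.cos(t-f)))
    prev=w
E
python3 plan2.py
```

```text
55 [507.9  22.3 201.3] [0.3 7.5 0.7] phi 0.528 hand 0.32 need 20
60 [505.9  12.4 197.7] [ -2.  -10.   -3.7] phi 0.555 hand 0.37 need 22
65 [503.6   0.7 194.4] [ -2.3 -11.7  -3.3] phi 0.582 hand 0.43 need 24
70 [501.4 -10.6 190. ] [ -2.2 -11.3  -4.4] phi 0.61 hand 0.48 need 26
75 [499.3 -21.3 184.5] [ -2.1 -10.8  -5.5] phi 0.637 hand 0.53 need 29
80 [497.3 -31.5 178. ] [ -2.  -10.1  -6.5] phi 0.664 hand 0.59 need 31
85 [495.4 -40.9 170.6] [-1.9 -9.4 -7.4] phi 0.691 hand 0.64 need 35
90 [493.3 -51.5 160.7] [ -2.1 -10.5  -9.9] phi 0.718 hand 0.64 need 38
95 [491.4 -61.  149.9] [ -1.9  -9.6 -10.8] phi 0.746 hand 0.64 need 42
100 [489.7 -69.6 138.3] [ -1.7  -8.6 -11.6] phi 0.773 hand 0.64 need 47
105 [488.3 -77.1 126. ] [ -1.5  -7.5 -12.3] phi 0.8 hand 0.64 need 53
110 [487.  -83.4 113.1] [ -1.3  -6.3 -12.9] phi 0.827 hand 0.64 need 60
```

Request:
move_arm(
  dp=[
    [-1, -3.5, -1.5],
    [-1, -3.5, -1.5],
    [-1, -3.5, -1.5],
    [-1, -3.5, -1.6],
    [-0.7, -3.8, -1.5],
    [-0.7, -3.8, -1.5],
    [-0.7, -3.7, -1.4],
    [-0.7, -3.6, -1.8],
    [-0.7, -3.6, -1.8],
    [-0.7, -3.6, -1.9],
  ],
  rotation=[
    [0.011, -0.0022, 0],
    [0.011, -0.0022, 0],
    [0.011, -0.0022, 0],
    [0.011, -0.0022, 0],
    [0.011, -0.0022, 0],
    [0.011, -0.0022, 0],
    [0.011, -0.0022, 0],
    [0.011, -0.0022, 0],
    [0.011, -0.0022, 0],
    [0.011, -0.0022, 0],
  ],
  hand=[0.35, 0.37, 0.39, 0.42, 0.43, 0.45, 0.47, 0.49, 0.51, 0.53],
)

```text
clock: 13.4
eef_pos: [499.5, -21.3, 184.6]
eef_rot: [2.504, -0.0, 2.943]
wrist_force: [-0.8, 0.5, 0.2]
finger_gap: 49.6
finger_force: 0.1
```

```bash
python3 st.py
```

```text
st xyz 63.43611340628947 0.17137890183985668 184.6057070003495 phi 0.6374448169762799 side 0.001559034265368246 tooly.ex -0.8036143720223673 0.0024583875098971447
q [-0.439  0.268  1.744  0.633  1.354 -2.024] F st -0.28523459926505185 -0.8835267758745752 0.2122463762621843 t 13.4 gap 49.55451630381468
```

Run:
```python
from cell import camera; from h import *
s=camera("scene");c=camera("top")
v=np.hstack([cv2.resize(c["image"][150:270,210:340],None,fx=3,fy=3),cv2.resize(s["image"][150:270,220:350],None,fx=3,fy=3)])
cv2.imwrite('pics/g.png',v[:,:,::-1])
```

```text
(no output)
```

View pics/g.png

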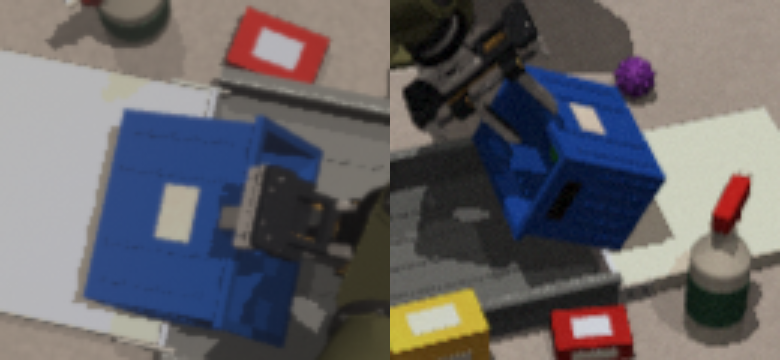

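Run:
```python
from cell import camera; from h import *
c=camera("top"); ex=np.array([-.194,-.981,0]);ey=np.array([.981,-.194,0]);O=np.array([511.6,41,0])
for T in range(50,86,5):
    t=np.radians(T); s=min(10/np.cos(t),20)
    E=np.array([-s*np.sin(t),40-s*np.cos(t)]); B=E+120*np.array([-np.cos(t),np.sin(t)]); R=B+150*np.array([np.sin(t),np.cos(t)])-6*np.array([np.cos(t),-np.sin(t)])
    P=[O+q[0]*ex+y*ey+[0,0,q[1]] for q,k in((B,90),(R,96)) for y in(k,-k)]
    print(T,((proj(c,P)-[210,150])*3).round().tolist())
```

```text
50 [[106.0, 107.0], [63.0, 294.0], [222.0, 105.0], [175.0, 319.0]]
55 [[111.0, 107.0], [69.0, 295.0], [237.0, 109.0], [191.0, 323.0]]
60 [[117.0, 108.0], [74.0, 295.0], [252.0, 113.0], [206.0, 326.0]]
65 [[125.0, 108.0], [83.0, 297.0], [269.0, 118.0], [223.0, 330.0]]
70 [[135.0, 109.0], [92.0, 299.0], [284.0, 123.0], [239.0, 334.0]]
75 [[144.0, 110.0], [101.0, 300.0], [299.0, 127.0], [255.0, 338.0]]
80 [[154.0, 112.0], [112.0, 302.0], [313.0, 132.0], [269.0, 341.0]]
85 [[165.0, 113.0], [122.0, 304.0], [326.0, 137.0], [283.0, 345.0]]
```

```bash
cat > plan3.py <<'E'
import numpy as np,sys
ex=np.array([-.194,-.981]); O=np.array([511.6,41])
def w(T,f,g,d=20,s=None):
    t=np.radians(T); s=s or min(10/max(np.cos(t),.1),20)
    E=np.array([-s*np.sin(t),40-s*np.cos(t)])
    C=E+150*np.array([np.sin(t),np.cos(t)])+116*np.array([-np.cos(t),np.sin(t)])
    fd=np.array([-np.sin(f),-np.cos(f)]); lat=np.array([np.cos(f),-np.sin(f)])
    p=C+d*fd-g/2*lat; return np.r_[O+p[0]*ex,p[1]].round(1)
if __name__=="__main__":
    for T,f,g in((66,.637,28),(70,.637,32),(75,.65,36),(80,.67,40),(85,.69,44),(90,.718,48),(95,.746,54),(100,.773,60),(105,.8,60)): print(T,f,round(g/94,2),w(T,f,g))
E
python3 plan3.py; python3 st.py
```

```text
66 0.637 0.3 [502.2  -6.5 191.1]
70 0.637 0.34 [500.4 -15.6 186.9]
75 0.65 0.38 [498.2 -26.8 180.7]
80 0.67 0.43 [496.1 -37.3 173.6]
85 0.69 0.47 [494.2 -47.  165.5]
90 0.718 0.51 [492.4 -55.9 156.7]
95 0.746 0.57 [491.  -63.2 147.9]
100 0.773 0.64 [489.7 -69.6 138.3]
105 0.8 0.64 [488.3 -77.1 126. ]
st xyz 63.392006419345925 0.15573494453910644 184.56276819496173 phi 0.6368751324430697 side 0.0015190727918330336 tooly.ex -0.8039517456475523 0.002976334111720043
q [-0.439  0.268  1.744  0.633  1.354 -2.023] F st -0.9428687398410402 -0.7133393742613263 -0.3385407383526724 t 13.55 gap 50.01029763591142
```

Request:
move_arm(
  dp=[
    [0.5, 3, 1.3],
    [0.5, 3, 1.3],
    [0.5, 3, 1.3],
    [0.5, 3, 1.3],
    [0.6, 3, 1.3],
    [0, 0, 0],
  ],
  rotation=[
    [0, 0, 0],
    [0, 0, 0],
    [0, 0, 0],
    [0, 0, 0],
    [0, 0, 0],
    [0, 0, 0],
  ],
  hand=[0.48, 0.44, 0.4, 0.36, 0.32, 0.31],
  newtons=4,
)

```text
clock: 14.3
eef_pos: [502.1, -5.8, 191.4]
eef_rot: [2.505, -0.0, 2.944]
wrist_force: [-0.2, -0.0, -0.3]
finger_gap: 29.4
finger_force: 0.1
```

Request:
move_arm(
  dp=[
    [-0.4, -2.5, -1.1],
    [-0.4, -2.5, -1.1],
    [-0.4, -2.5, -1.1],
    [-0.4, -2.4, -1.2],
    [-0.4, -2.2, -1.2],
    [-0.4, -2.2, -1.2],
    [-0.5, -2.2, -1.3],
    [-0.5, -2.2, -1.3],
    [-0.5, -2.2, -1.3],
  ],
  rotation=[
    [0, 0, 0],
    [0, 0, 0],
    [0, 0, 0],
    [0, 0, 0],
    [0.003, 0, 0],
    [0.003, 0, 0],
    [0.003, 0, 0],
    [0.003, 0, 0],
    [0.002, 0, 0],
  ],
  hand=[0.31, 0.32, 0.32, 0.33, 0.34, 0.35, 0.36, 0.37, 0.38],
)

```text
clock: 15.42
eef_pos: [498.2, -27.1, 180.4]
eef_rot: [2.491, -0.003, 2.943]
wrist_force: [-0.4, 0.0, -2.0]
finger_gap: 36.0
finger_force: 0.2
```

```bash
python3 st.py
cat > th.py <<'E'
from cell import camera; from h import *
c=camera("top"); cnt=tote(c); h=cv2.convexHull(cnt)[:,0].astype(int)
ex=np.array([-.194,-.981,0]);ey=np.array([.981,-.194,0]);O=np.array([511.6,41,0])
# left-most line: bottom-rear edge; report corner pixels
i=np.argmin(h[:,0]); print("leftmost",h[i], "upper-left",h[np.argmin(h.sum(1))],"top-right",h[np.argmax(h[:,0]-h[:,1])],"lowest",h[np.argmax(h[:,1])])
for T in range(60,111,5):
    t=np.radians(T); s=min(10/max(np.cos(t),.1),20)
    E=np.array([-s*np.sin(t),40-s*np.cos(t)]); B=E+120*np.array([-np.cos(t),np.sin(t)]); R=B+150*np.array([np.sin(t),np.cos(t)])-6*np.array([np.cos(t),-np.sin(t)])
    print(T,proj(c,[O+q[0]*ex+y*ey+[0,0,q[1]] for q,k in((B,90),(R,96)) for y in(k,-k)]).round().tolist())
E
python3 th.py
```

```text
st xyz 69.38884140319776 0.08498938365351061 180.36089219747714 phi 0.6505556422760467 side -0.0004907393071563172 tooly.ex -0.7957421215004002 0.0040378645197800935
q [-0.456  0.281  1.744  0.641  1.361 -2.045] F st 0.0831707620259383 -0.43920145588028964 -1.9890799095223177 t 15.425 gap 36.03116065242181
leftmost [246 249] upper-left [259 188] top-right [309 193] lowest [306 262]
60 [[249.0, 186.0], [235.0, 248.0], [294.0, 188.0], [279.0, 259.0]]
65 [[252.0, 186.0], [238.0, 249.0], [300.0, 189.0], [284.0, 260.0]]
70 [[255.0, 186.0], [241.0, 250.0], [305.0, 191.0], [290.0, 261.0]]
75 [[258.0, 187.0], [244.0, 250.0], [310.0, 192.0], [295.0, 263.0]]
80 [[261.0, 187.0], [247.0, 251.0], [314.0, 194.0], [300.0, 264.0]]
85 [[265.0, 188.0], [251.0, 251.0], [319.0, 196.0], [304.0, 265.0]]
90 [[269.0, 188.0], [254.0, 252.0], [323.0, 197.0], [308.0, 266.0]]
95 [[272.0, 189.0], [258.0, 253.0], [326.0, 199.0], [312.0, 267.0]]
100 [[276.0, 190.0], [262.0, 254.0], [329.0, 200.0], [315.0, 268.0]]
105 [[280.0, 191.0], [266.0, 255.0], [332.0, 201.0], [318.0, 269.0]]
110 [[284.0, 192.0], [270.0, 256.0], [334.0, 203.0], [320.0, 269.0]]
```

Request:
move_arm(
  dp=[
    [-0.5, -2.6, -1.8],
    [-0.5, -2.6, -1.8],
    [-0.5, -2.6, -1.8],
    [-0.5, -2.6, -1.8],
    [-0.5, -2.4, -2],
    [-0.5, -2.4, -2],
    [-0.5, -2.4, -2],
    [-0.5, -2.4, -2],
  ],
  rotation=[
    [0.005, -0.001, 0],
    [0.005, -0.001, 0],
    [0.005, -0.001, 0],
    [0.005, -0.001, 0],
    [0.005, -0.001, 0],
    [0.005, -0.001, 0],
    [0.005, -0.001, 0],
    [0.005, -0.001, 0],
  ],
  hand=[0.39, 0.4, 0.41, 0.43, 0.44, 0.45, 0.46, 0.47],
)

```text
clock: 16.48
eef_pos: [494.2, -47.1, 165.1]
eef_rot: [2.45, -0.003, 2.944]
wrist_force: [0.9, -0.2, -0.9]
finger_gap: 44.3
finger_force: 0.4
```

Request:
move_arm(
  dp=[
    [-0.4, -2.2, -2.2],
    [-0.4, -2.2, -2.2],
    [-0.5, -2.2, -2.2],
    [-0.5, -2.2, -2.2],
    [-0.4, -1.8, -2.2],
    [-0.3, -1.8, -2.2],
    [-0.3, -1.8, -2.2],
    [-0.3, -1.8, -2.2],
  ],
  rotation=[
    [0.007, -0.001, 0],
    [0.007, -0.001, 0],
    [0.007, -0.001, 0],
    [0.007, -0.001, 0],
    [0.007, -0.001, 0],
    [0.007, -0.001, 0],
    [0.007, -0.001, 0],
    [0.007, -0.001, 0],
  ],
  hand=[0.48, 0.49, 0.5, 0.51, 0.52, 0.54, 0.55, 0.57],
)

```text
clock: 17.48
eef_pos: [491.1, -63.0, 147.5]
eef_rot: [2.393, -0.006, 2.944]
wrist_force: [-0.1, -1.8, -1.0]
finger_gap: 53.7
finger_force: 0.6
```

```bash
python3 st.py;python3 th.py|head -1
```

```text
st xyz 106.01346198788009 0.04763906908413665 147.49133813185728 phi 0.7481951235822037 side -0.0028756944033249826 tooly.ex -0.7329165980288858 0.005957842320043343
q [-0.562  0.378  1.746  0.7    1.395 -2.195] F st 1.7910753100176389 0.26658662541246414 -0.9955662776075673 t 17.475 gap 53.682559418587196
leftmost [260 253] upper-left [273 191] top-right [325 199] lowest [311 266]
```

Request:
move_arm(
  dp=[
    [-0.3, -1.7, -2.3],
    [-0.3, -1.7, -2.3],
    [-0.3, -1.7, -2.3],
    [-0.3, -1.6, -2.4],
    [-0.3, -1.5, -2.4],
    [-0.3, -1.5, -2.4],
    [-0.3, -1.5, -2.4],
    [-0.3, -1.5, -2.4],
    [-0.3, -1.4, -2.5],
    [-0.2, -1.2, -2.5],
  ],
  rotation=[
    [0.005, -0.001, 0],
    [0.005, -0.001, 0],
    [0.005, -0.001, 0],
    [0.005, -0.001, 0],
    [0.005, -0.001, 0],
    [0.005, -0.001, 0],
    [0.005, -0.001, 0],
    [0.005, -0.001, 0],
    [0.005, -0.001, 0],
    [0.005, -0.001, 0],
  ],
  hand=[0.59, 0.61, 0.63, 0.64, 0.64, 0.64, 0.64, 0.64, 0.64, 0.64],
)

```text
clock: 18.77
eef_pos: [488.2, -78.3, 123.7]
eef_rot: [2.343, -0.006, 2.944]
wrist_force: [-0.1, 0.9, -1.0]
finger_gap: 60.6
finger_force: 0.0
```

```bash
python3 st.py;python3 th.py|head -1
```

```text
st xyz 121.5570159345886 0.22980779669107354 123.65170871104559 phi 0.7991012020160426 side -0.002604491870951036 tooly.ex -0.6973503147001784 0.0057856061404296805
q [-0.607  0.444  1.742  0.728  1.403 -2.274] F st -0.8302423186574529 -0.2531725078237924 -1.0499807108814219 t 18.775 gap 60.599380085590205
leftmost [266 254] upper-left [279 192] top-right [330 201] lowest [317 267]
```

Request:
move_arm(
  dp=[
    [-0.1, -0.7, -0.7],
    [-0.1, -0.7, -0.7],
    [-0.1, -0.7, -0.7],
    [-0.1, -0.7, -0.7],
    [0, 0, 0],
  ],
  rotation=[
    [0, 0, 0],
    [0, 0, 0],
    [0, 0, 0],
    [0, 0, 0],
    [0, 0, 0],
  ],
  hand=[0.66, 0.69, 0.72, 0.75, 0.75],
)

```text
clock: 19.45
eef_pos: [487.8, -81.0, 120.9]
eef_rot: [2.343, -0.006, 2.944]
wrist_force: [-0.0, 0.2, -0.2]
finger_gap: 70.2
finger_force: 0.0
```

```bash
python3 st.py;python3 th.py|head -1
python3 - <<'E'
from cell import camera; from h import *
s=camera("scene");c=camera("top")
v=np.hstack([cv2.resize(c["image"][150:290,200:350],None,fx=2.6,fy=2.6),cv2.resize(s["image"][150:290,180:330],None,fx=2.6,fy=2.6)])
cv2.imwrite('pics/i.png',v[:,:,::-1])
E
```

```text
st xyz 124.32677225173128 0.3318014644308512 120.90725166886585 phi 0.798707705877045 side -0.002729472427229441 tooly.ex -0.6976325232387572 0.005915884032274529
q [-0.611  0.45   1.741  0.726  1.402 -2.279] F st -0.21193228715756715 -0.06335249234503511 -0.16800649173534216 t 19.45 gap 70.17404605728089
leftmost [266 254] upper-left [279 192] top-right [330 201] lowest [317 267]
```

Request:
move_arm(
  dp=[
    [-0.7, -3.5, 3.5],
    [-1.4, -7, 7],
    [-1.4, -7, 7],
    [-2.8, -14, 14],
    [-2.8, -14, 14],
    [-2, -10, 30],
    [0, 0, 40],
    [0, 0, 50],
    [0, 0, 40],
    [0, 0, 0],
  ],
  rotation=[
    [0, 0, 0],
    [0, 0, 0],
    [0, 0, 0],
    [0, 0, 0],
    [0, 0, 0],
    [0, 0, 0],
    [0, 0, 0],
    [0, 0, 0],
    [0, 0, 0],
    [0, 0, 0],
  ],
  hand=[0.75, 0.75, 0.75, 0.75, 0.75, 0.75, 0.75, 0.75, 0.75, 0.75],
)

```text
clock: 20.85
eef_pos: [476.9, -137.2, 329.3]
eef_rot: [2.346, -0.001, 2.944]
wrist_force: [0.5, -0.3, -0.5]
finger_gap: 70.3
finger_force: 0.0
```

Request:
move_arm(
  dp=[
    [-15, -50, 20],
    [-15, -50, 20],
    [-15, -50, 0],
    [-15, -50, 0],
    [0, 0, 0],
    [0, 0, 0],
  ],
  rotation=[
    [0, 0, 0],
    [0, 0, 0],
    [0, 0, 0],
    [0, 0, 0],
    [0, 0, 0],
    [0, 0, 0],
  ],
  hand=[0.75, 0.75, 0.75, 0.75, 0.75, 0.75],
)

```text
clock: 21.6
eef_pos: [416.7, -336.3, 365.7]
eef_rot: [2.342, -0.007, 2.944]
wrist_force: [0.6, -0.9, 0.3]
finger_gap: 70.4
finger_force: 0.0
```

```bash
python3 st.py;python3 th.py|head -1
python3 - <<'E'
from cell import camera; from h import *
s=camera("scene");c=camera("top")
v=np.hstack([cv2.resize(c["image"][140:300,200:350],None,fx=2.6,fy=2.6),cv2.resize(s["image"][140:300,180:330],None,fx=2.6,fy=2.6)])
cv2.imwrite('pics/j.png',v[:,:,::-1])
E
```

```text
st xyz 388.5812654562918 -19.913401171032568 365.71869182202175 phi 0.7998016606336231 side -0.0032100131949110507 tooly.ex -0.6968486642434946 0.006740150404722779
q [-1.003  0.494  1.076  0.617  2.119 -2.194] F st 0.7438142888800697 0.7299855666275065 0.26685793942289315 t 21.6 gap 70.37613695856213
leftmost [266 254] upper-left [279 192] top-right [330 201] lowest [317 267]
```

View pics/j.png

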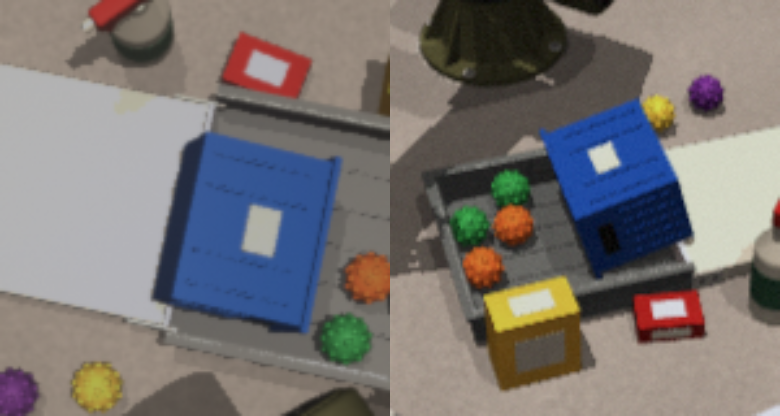

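The tote lies across the strip with its mouth in the tray, and all four balls are in the tray clear of it (scene crop 470–515, 185–265). I'll check they're at rest, then hand in.

Request:
move_arm(
  dp=[
    [0, 0, 0],
    [0, 0, 0],
    [0, 0, 0],
    [0, 0, 0],
    [0, 0, 0],
    [0, 0, 0],
    [0, 0, 0],
    [0, 0, 0],
  ],
  rotation=[
    [0, 0, 0],
    [0, 0, 0],
    [0, 0, 0],
    [0, 0, 0],
    [0, 0, 0],
    [0, 0, 0],
    [0, 0, 0],
    [0, 0, 0],
  ],
  hand=[0.75, 0.75, 0.75, 0.75, 0.75, 0.75, 0.75, 0.75],
)

```text
clock: 22.75
eef_pos: [416.7, -336.5, 366.4]
eef_rot: [2.343, -0.006, 2.944]
wrist_force: [0.2, 0.1, 0.5]
finger_gap: 70.2
finger_force: 0.0
```

```bash
cat > chk.py <<'E'
from cell import camera,manip; from h import *
def pos():
    s=camera("scene"); h=hsv(s); o=[]
    for lo,hi in((3,14),(45,80)):
        m=((h[...,0]>=lo)&(h[...,0]<=hi)&(h[...,1]>150)&(h[...,2]>60)).astype(np.uint8); m[:190]=0;m[270:]=0;m[:,:190]=0;m[:,240:]=0
        n,_,st,ce=cv2.connectedComponentsWithStats(m); o+=[ce[i] for i in range(1,n) if st[i,4]>40]
    return s,np.array(o)
s,a=pos()
for _ in range(8): camera("top")
_,b=pos(); print(a.round(1),(a.shape==b.shape) and np.abs(a-b).max())
P=ray(s,a,35)[:,:2]-[511.6,41]; print((P@np.array([[-.194,.981],[-.981,-.194]])).round())
E
python3 chk.py
```

```text
[[227.  225.9]
 [215.4 242.2]
 [225.7 211.7]
 [210.4 226. ]] 0.06077348066298782
[[218. -16.]
 [278.  54.]
 [205. -93.]
 [277. -33.]]
```

```bash
python3 -c "
from cell import manip; print(manip.sign_off())"
```

```text
the job is handed in; nothing more can be done
None
```

I slid the tote square against the strip, tipped it over and eased it down; it now lies with its mouth in the tray and all four balls at rest on the tray floor, and the job is handed in (the hand-in returned no verdict).

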